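# Slide the sawn blanks into their nests with the push stick

## Robot

A 6-joint arm with a two-finger parallel gripper is mounted at the origin on the work surface. World frame = base frame: x ahead of the robot, y to its left, z up, the work surface at z = 0. Lengths are in m, angles in rad, forces in N, time in s.
With the tool pointing down it reaches from about 0.25 to 0.85 m from the base axis. Payload 12.5 kg.
Tool frame: the origin (TCP) lies at the very end of the fingers, on their centre line; the grasp point (between the pads) lies 19 mm behind it; z points along the fingers, y is the line along which they close (so a half turn about z gives the same grasp; the last joint's range is limited). The gripper opens to 93 mm and grips with 3 to 60 N. Pads are 15 mm wide; open, the fingers measure 128 mm over their backs; the gripper's body (75 mm by 188 mm) begins 65 mm behind the grasp point.
Start: joints at [-1.205, 0.351, 1.652, -0, 1.139, -0.085], TCP at [0.24, -0.495, 0.219] pointing down, gripper open.
Joint ranges: [-2.75, 2.75], [-0.79, 2.1], [0.01, 2.65], [-1.57, 4.71], [0.07, 3.14], [-2.87, 2.87]. Speed limits (rad/s): [2.22, 2.22, 2.79, 3.14, 3.14, 3.14].

## Interface

Orientations are given as a unit quaternion [w, x, y, z].
In Python, from station import r gives the robot as it stands.
- The arm moves only by the tool tcp_steps, called after ">>>" as name(argument=value, ...), one argument or row to a line, values as JSON. Schema: {"type":"object","properties":{"deltas":{"type":"array","items":{"type":"array","prefixItems":[{"type":"array","items":{"type":"number"},"minItems":3,"maxItems":3},{"type":"number"},{"type":"number"}],"minItems":3,"maxItems":3},"minItems":1,"maxItems":5},"squeeze":{"type":"number"},"only":{"type":"string"},"quiet":{"type":"boolean"},"lines":{"type":"string"}},"required":["deltas"],"additionalProperties":false}. deltas is a list of rows, 1 to 5 of them, each written [[dx, dy, dz], turn, opening]: dx, dy, dz in a scale on which 1.0 is 0.3 m, then a turn about the tool's z in parts of the range, where 1.0 means 2 rad, then the finger opening in m; each row is the pose to reach, as a shift and turn from the pose commanded when the call began, along the tool's axes at that moment; what a row does not reach only later rows make up. A row lasts 1/8 s, in which the tool goes at most 0.0625 m and 0.188 rad, less where a joint would pass 70% of its speed; a pose out of reach is approached as far as the arm can. The fingers move at their own pace and stop on an object; squeeze is the grip in N (left out, the last holds). Time passes only in rows, so rows that do not move let the fingers close. The tool returns the time, the measured TCP pose, the force, the opening and the grip force at its end. only (a regular expression) keeps the lines of the reply that match it, lines (a string "A,B") keeps lines A to B, and quiet returns only ok. A shift or turn number past 1, either way, is cut back to 1. Input that does not fit is refused with a message, and nothing moves.
- r.sense(): the state, without advancing time (a new reading comes with each control period).
- r.camera(name): name is "side" or "top" or "wrist"; returns a dict with "img" (480x640x3 uint8, blue, green, red), "intrinsics" (3x3 intrinsics, pixels), "D" ([k1, k2, p1, p2, k3] as OpenCV has them; the pictures are not rectified), "pose" (4x4, takes a point from camera to world coordinates); the wrist camera has in their place "hand_eye" (4x4, takes a point from camera to tool coordinates, whose origin is the TCP and whose axes are the flange's). Camera axes: x right, y down, z forward; pixel columns grow to the right and rows downward; lengths in m; the calibration is good to about 2 mm. A picture is of the moment at which its call begins: read the wrist's pose just before it. There is no depth.
- r.close_job(): hands the job in; it is judged then, once.
The state is a dict: "time": time; "joint_pos": joint angles; "joint_velocities": joint speeds; "effort": joint torques, N m; "tcp_pos": TCP position; "tool_rot": TCP orientation; "contact_force": force on the tool from outside, world axes, zero at the start; "wrist_torque": the same for the moment, N m; "gripper_width": finger opening in m; "grasp_force": force on a finger pad.
Only numpy, scipy, OpenCV 4.12 (cv2) and the standard library are available. Lean on these libraries where they do the work, as an engineer would, in place of code of your own. Each camera call takes 0.05 s, during which the arm holds its last target. There are 200 camera calls.

## Task

Take the red push stick off its hook and, working with the stick only so that the gripper never touches the wood, slide the two square blanks one after the other along the saw's extension wing until each drops into a nest of its own and lies flat in it. Then hang the push stick back on its free hook and let go. Keep off the saw and leave the other things where they are.

Things in the scene. Friction and masses are not known exactly. Their poses are not given: they have to be found in the camera images.
- wing: Fixed plywood extension wing, 300 mm (x) by 520 mm (y), deck top 80 mm above the bench. Origin on the bench midway between the nests. Deck from y = -100 to +420 mm, where the saw starts. Two square nests with black floors, 96 x 96 mm, 20 mm deep, upright walls, centred at x = -62 and +62 mm, y = 0. Fence along the far edge, 55 mm high, inner face at x = +135 mm.
- nest_near (a point): Centre of the floor of the nest nearer to the robot (floor 60 mm above the bench, 20 mm below the deck). Axes as the wing's.
- nest_far (a point): Centre of the floor of the nest farther from the robot, beside the fence. Axes as the wing's.
- blank_light: Loose beech blank, 80 x 80 x 40 mm, about 0.18 kg, flat on the deck 150 to 340 mm up the wing's +y from the nests, sides within 0.15 rad of the wing's axes. Origin: centre of its underside. Either blank fits either nest, standing 20 mm proud of the deck. Friction about 0.6 on deck and stick; pushed over a nest it tips and falls in by itself.
- blank_dark: The same blank in dark walnut.
- blank_light_mid (a point): Centre of the pale blank, 20 mm above its underside.
- blank_dark_mid (a point): Centre of the dark blank, 20 mm above its underside.
- push_stick: Red paddle with black grip, 14 mm thick (x), 185 mm tall, 0.14 kg, both faces alike, hanging on a hook by its eye. Origin: middle of the eye's top edge, resting on the hook; z up, x along the hook. Above: grip 72 mm wide (y), 55 mm high, to pinch from above across the 14 mm. Below: eye 36 mm wide, 40 mm high, then the blade, 64 mm wide, to 130 mm below the origin.
- stick_top (a point): Middle of the push stick's top edge, 55 mm above its origin. Pinch firmly with the fingertips some 35 mm below this edge: held by a few millimetres or lightly, the stick swivels in the fingers when it pushes.
- stick_foot (a point): Middle of the push stick's lower edge, 130 mm below its origin.
- rack: Fixed tool rack on the right, origin on the bench. Two level hooks of flat strap, 20 mm wide, 6 mm thick, point to its -x at y = +60 and -60 mm, upper side 210 mm above the bench, from the rail (x = +41) to x = -30 mm, then turned up 14 mm (outermost x = -36 mm). Rail top at 222 mm. A tool comes off by lifting it 20 to 28 mm and drawing it 70 mm or more along -x.
- hook_left (a point): Point on the upper side of the hook at the rack's y = +60 mm where a tool hangs; axes as the rack's.
- hook_right (a point): The same for the hook at the rack's y = -60 mm.
- brush: Bench brush with a pale wooden handle, 170 mm tall, hanging on the other hook; which tool hangs on which hook varies. Origin at its hanging point, top 18 mm above. Leave it.
- saw: Mitre saw with red guard, head locked down, fixed at the wing's +y end. Origin on the bench where its base meets the wing, 420 mm up the wing's y. Its bed is level with the deck; the head, from 120 mm farther on, rises to 340 mm. Keep off.
- offcut: Brown offcut strip 150 x 30 x 16 mm, lying on the deck's end beyond the nests (at the wing's y = -77 mm). Leave it.
- glue_a: White glue bottle with red cap, 64 mm across and 190 mm tall, behind the wing. Origin under its foot. Leave it.
- glue_b: White glue bottle, 56 mm across and 160 mm tall, behind the wing. Leave it.
- drill: Cordless drill lying on its side behind the wing, about 200 x 200 x 65 mm. Leave it.

How it is judged:
By the outcome, as a careful person would: the job done as asked, in the order asked, and still so for the second after the job is handed in, with the robot touching nothing.
It also fails if it takes over 67 s, if anything falls off the work surface, if the arm or the gripper's body presses on something with over 40 N, if the wrist force passes 120 N, or if a joint passes its speed limit or range.

## Working session

There is one attempt and no reset: what is moved stays moved. The work goes in short steps, Python scripts to look and compute and a tool call to move; the robot and the scene stay as the last step left them, time stands still between calls to the robot, and variables do not carry over. Pictures are saved under pics/ and viewed, at most 10 in all, crops included, and the job is handed in when it is done.

```bash
ls; mkdir -p pics
```

Run:
```python
from station import r
import cv2,numpy as np,json,pickle
s=r.sense();print(s)
d={}
for n in("side","top","wrist"):
    c=r.camera(n);d[n]=c;cv2.imwrite(f"pics/{n}0.png",c["img"])
    print(n,c["intrinsics"],c["D"],c.get("pose",c.get("hand_eye")))
```

```text
pics
station.py
{'time': 0.0, 'joint_pos': array([-1.20459580e+00,  3.51241512e-01,  1.65242770e+00,  2.16233149e-05,
        1.13909167e+00, -8.46273975e-02]), 'joint_velocities': array([-2.11971947e-04,  4.48970023e-04, -1.75586740e-04, -8.43918836e-04,
       -8.34758459e-05, -3.50845099e-04]), 'effort': array([-2.30822814e-03, -4.97342205e+01, -2.85264051e+01,  6.97500003e-02,
        2.56232981e-02, -7.01370891e-05]), 'tcp_pos': array([ 0.23953151, -0.49471774,  0.21809717]), 'tool_rot': array([-5.79710588e-04,  9.74702512e-01,  2.23505416e-01, -7.22438140e-05]), 'contact_force': array([-0.46830358, -0.0460622 , -0.2255038 ]), 'wrist_torque': array([-0.01073091, -0.02820958, -0.03843575]), 'grasp_force': 0.0, 'gripper_width': 0.09311252804136168}
side [[462.95256437   0.         317.02602404]
 [  0.         462.95256437 236.40468818]
 [  0.           0.           1.        ]] [-0.02450111  0.          0.          0.          0.        ] [[-0.86224306 -0.33029221  0.38398433  0.2716362 ]
 [-0.50648459  0.55747325 -0.65779703  0.60856352]
 [ 0.00320424 -0.76166307 -0.6479
[... 226 characters left out ...]
 0.          0.          0.        ] [[-0.002721   -0.99626688  0.08628378  0.52310247]
 [-0.99984941  0.00418931  0.01684068 -0.02780553]
 [-0.01713928 -0.08622496 -0.99612826  1.15096004]
 [ 0.          0.          0.          1.        ]]
wrist [[367.39190978   0.         317.33528608]
 [  0.         367.39190978 244.67245504]
 [  0.           0.           1.        ]] [-0.0337063  0.         0.         0.         0.       ] [[ 4.07592779e-04 -9.66249389e-01 -2.57608138e-01  7.15928778e-02]
 [ 9.99999562e-01  6.10853034e-04 -7.08998450e-04 -8.82825705e-04]
 [ 8.42430031e-04 -2.57607736e-01  9.66249215e-01 -1.65653218e-01]
 [ 0.00000000e+00  0.00000000e+00  0.00000000e+00  1.00000000e+00]]
```

View pics/side0.png

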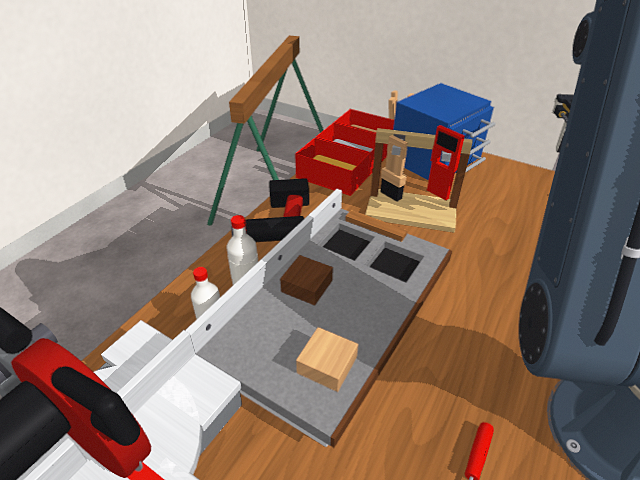

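View pics/top0.png

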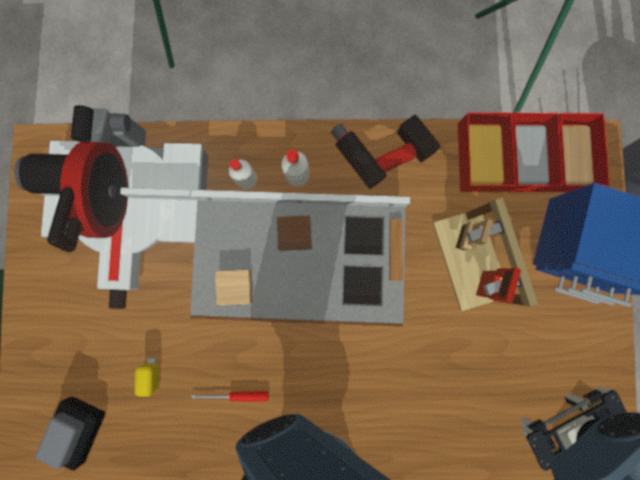

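View pics/wrist0.png

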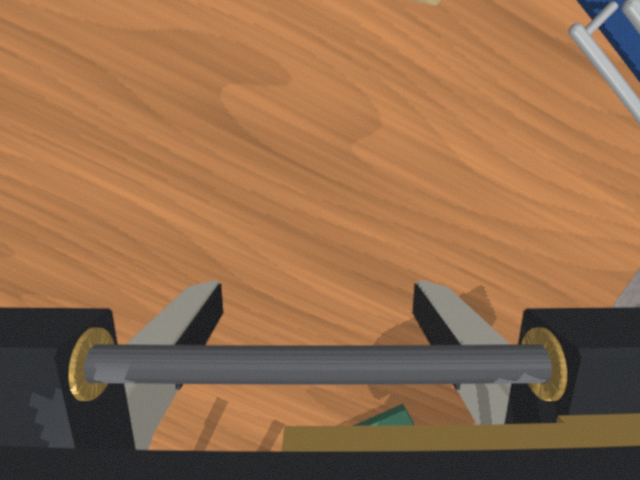

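The stick hangs on the near hook, at (500,285) in top and (445,165) in side. The brush is on the far hook. The nests are at (363,236) and (363,285) in top, the pale blank at (233,287) and the dark one at (294,233). Next I'll crop in on the stick and compute the rough geometry.

Create h.py:
```python
import cv2,numpy as np
from scipy.spatial.transform import Rotation as R
def tool(s):
    T=np.eye(4);q=s["tool_rot"];T[:3,:3]=R.from_quat([q[1],q[2],q[3],q[0]]).as_matrix();T[:3,3]=s["tcp_pos"];return T
def grab(r,n):
    s=r.sense();c=r.camera(n);c["T"]=c["pose"] if "pose" in c else tool(s)@c["hand_eye"];return c
def rays(c,uv):
    p=cv2.undistortPoints(np.float64(uv).reshape(-1,1,2),c["intrinsics"],c["D"])[:,0]
    d=np.c_[p,np.ones(len(p))]@c["T"][:3,:3].T
    return c["T"][:3,3],d
def onz(c,uv,z):
    o,d=rays(c,uv);return o+d*((z-o[2])/d[:,2])[:,None]
def tri(c1,u1,c2,u2):
    o1,d1=rays(c1,u1);o2,d2=rays(c2,u2);out=[]
    for a,b in zip(d1,d2):
        A=np.c_[a,-b];t=np.linalg.lstsq(A,o2-o1,rcond=None)[0]
        p,q=o1+a*t[0],o2+b*t[1];out.append(np.r_[(p+q)/2,np.linalg.norm(p-q)])
    return np.array(out)
def proj(c,P):
    T=np.linalg.inv(c["T"]);return cv2.projectPoints(np.float64(P).reshape(-1,1,3),cv2.Rodrigues(T[:3,:3])[0],T[:3,3],c["intrinsics"],c["D"])[0][:,0]
```

Run:
```python
from station import r
from h import *
t=grab(r,"top");s=grab(r,"side")
a=cv2.resize(t["img"][190:315,425:545],None,fx=4,fy=4,interpolation=2)
b=cv2.resize(s["img"][115:240,360:480],None,fx=4,fy=4,interpolation=2)[:, :300]
cv2.imwrite("pics/crop1.png",np.hstack([a,b])[:600])
# blanks, nests in top
hsv=cv2.cvtColor(t["img"],cv2.COLOR_BGR2HSV)
roi=np.zeros(hsv.shape[:2],np.uint8);roi[205:318,196:404]=1
for n,lo,hi,z in(("nest",(0,0,0),(180,255,45),.08),("light",(8,60,130),(28,255,255),.12),("dark",(0,80,30),(18,255,110),.12)):
    m=cv2.inRange(hsv,lo,hi)*roi
    for k in cv2.findContours(m,0,2)[0]:
        if cv2.contourArea(k)>300:
            (c,wh,an)=cv2.minAreaRect(k);b=cv2.boxPoints((c,wh,an))
            print(n,np.round(c,1),np.round(wh,1),round(an,1),onz(t,[c],z).round(4),onz(t,b,z)[:,:2].round(3).tolist())
```

```text
light [232.4 287. ] [34.9 34.2] 87.7 [[0.4942 0.1871 0.12  ]] [[0.534, 0.23], [0.537, 0.148], [0.455, 0.144], [0.452, 0.226]]
light [396.5 249.5] [61. 13.] 90.0 [[ 0.5815 -0.2015  0.12  ]] [[0.654, -0.187], [0.654, -0.218], [0.51, -0.216], [0.51, -0.185]]
dark [293.7 232.4] [32.6 32.1] 87.3 [[0.6232 0.0422 0.12  ]] [[0.661, 0.082], [0.664, 0.006], [0.586, 0.002], [0.583, 0.078]]
```

View pics/crop1.png

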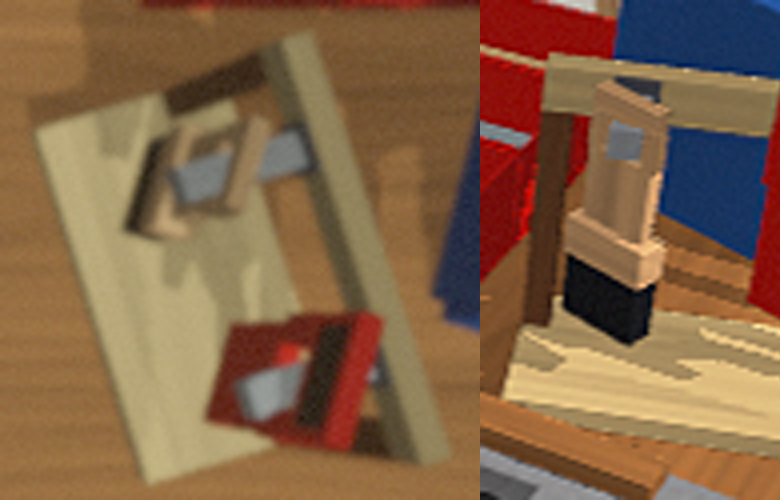

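The top crop shows the stick's top edge as a red strip centred near px (513,285), on a rack turned about 17°. The hook tip at crop (245,395) points to +y. Next come the wing frame (nest threshold fixed), the rack yaw, and a check of the stick against the side view.

Run:
```python
from station import r
from h import *
t=grab(r,"top");s=grab(r,"side")
def hs(c):return cv2.cvtColor(c["img"],cv2.COLOR_BGR2HSV)
g=hs(t)
m=np.zeros(g.shape[:2],np.uint8);m[205:318,335:390]=cv2.inRange(g,(0,0,0),(180,255,60))[205:318,335:390]
for k in cv2.findContours(m,0,2)[0]:
    if cv2.contourArea(k)>300:
        q=cv2.minAreaRect(k);print("nest",q,onz(t,[q[0]],.06).round(4),onz(t,cv2.boxPoints(q),.06)[:,:2].round(3).tolist())
# deck front edge
print("deck front",onz(t,[(193,318),(402,322)],.08).round(4), "left edge",onz(t,[(192,316),(207,145)],.08).round(4))
e=onz(t,[(503.75,198.75),(537.5,305)],.222);print("rail",e.round(4),np.degrees(np.arctan2(*(e[0]-e[1])[:2][::-1])))
P=onz(t,[(513.3,285.3),(516.5,268.8),(509.4,302)],.265);print("stick",P.round(4),"side px",proj(s,P).round(1))
m=np.zeros(g.shape[:2],np.uint8);h=hs(s);m[110:215,420:470]=(cv2.inRange(h,(0,120,80),(8,255,255))|cv2.inRange(h,(172,120,80),(180,255,255)))[110:215,420:470]
k=max(cv2.findContours(m,0,2)[0],key=cv2.contourArea);print("side stick",cv2.approxPolyDP(k,2.5,True)[:,0].tolist())
w=grab(r,"wrist");print(w["T"].round(3).tolist())
```

```text
nest ((362.0, 285.0), (36.0, 36.0), 90.0) [[ 0.4968 -0.1242  0.06  ]] [[0.542, -0.08], [0.541, -0.17], [0.452, -0.168], [0.452, -0.079]]
nest ((363.0, 235.5), (35.0, 36.0), 90.0) [[ 0.6205 -0.1281  0.06  ]] [[0.665, -0.083], [0.665, -0.174], [0.576, -0.173], [0.577, -0.083]]
deck front [[ 0.4172  0.2921  0.08  ]
 [ 0.4074 -0.2186  0.08  ]] left edge [[0.422  0.2947 0.08  ]
 [0.8511 0.2658 0.08  ]]
rail [[ 0.6845 -0.4189  0.222 ]
 [ 0.4563 -0.4827  0.222 ]] 15.625713026662638
stick [[ 0.4995 -0.4134  0.265 ]
 [ 0.5329 -0.4212  0.265 ]
 [ 0.4659 -0.4042  0.265 ]] side px [[451.6 131. ]
 [439.2 126.3]
 [464.3 136.2]]
side stick [[439, 125], [426, 189], [447, 199], [464, 136]]
[[0.436, -0.869, -0.232, 0.304], [-0.9, -0.422, -0.111, -0.463], [-0.001, 0.258, -0.966, 0.384], [0.0, 0.0, 0.0, 1.0]]
```

The stick top agrees in both views at z≈0.265. Its edge runs at about −14°, so it hangs yawed relative to the rack (rail +16°). I'll go above it with the wrist camera and take two views.

Units first: shifts go in shares of 0.3 m and turns go in shares of 2 rad. So 0.22 m / 0.3 = 0.7333, -0.2 m / 0.3 = -0.6667, 0.7 rad / 2 = 0.35.

>>> tcp_steps(
  deltas=[
    [[0.1, 0, -0.1833], 0.09, 0.09],
    [[0.2333, 0.0333, -0.3333], 0.18, 0.09],
    [[0.4, 0.0667, -0.4667], 0.27, 0.09],
    [[0.5667, 0.1, -0.5667], 0.35, 0.09],
    [[0.7333, 0.1333, -0.6667], 0.35, 0.09],
  ],
)

```text
time: 1.02
tcp_pos: [0.4566, -0.4344, 0.4199]
tool_rot: [0.0, 0.992, -0.125, 0.0]
contact_force: [-0.5, -1.4, -0.7]
gripper_width: 0.0903
grasp_force: 0.0
```

>>> tcp_steps(
  deltas=[
    [[0, 0, 0], 0, 0.09],
    [[0, 0, 0], 0, 0.09],
  ],
)

```text
time: 1.27
tcp_pos: [0.4546, -0.4352, 0.4177]
tool_rot: [-0.0, 0.992, -0.124, -0.001]
contact_force: [-0.2, -0.4, -0.4]
gripper_width: 0.0896
grasp_force: 0.0
```

Run:
```python
from station import r
from h import *
import pickle
c=grab(r,"wrist");cv2.imwrite("pics/wA.png",c["img"]);pickle.dump(c,open("wA.pkl","wb"))
T=tool(r.sense());print(T.round(3)); print(T[:3,:3].T@(np.array([.4995,-.4134,.42])-T[:3,3]))
print(proj(c,[[.4995,-.4134,.265],[.5329,-.4212,.265],[.4659,-.4042,.265]]))
```

```text
[[ 0.969 -0.247 -0.001  0.454]
 [-0.247 -0.969  0.001 -0.435]
 [-0.001 -0.001 -1.     0.418]
 [ 0.     0.     0.     1.   ]]
[ 0.03850418 -0.03258318 -0.00236252]
[[281.28063222 185.80864556]
 [279.51609019 144.69810599]
 [281.51918122 225.40768622]]
```

View pics/wA.png

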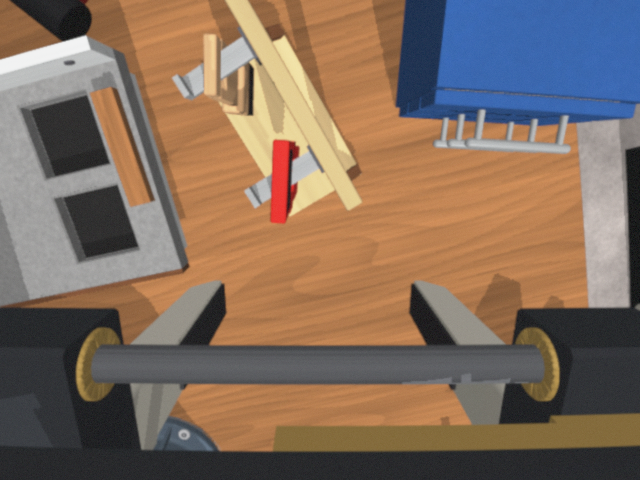

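The wrist view shows the red top edge at (282,181), running about 4° off vertical. The hook beneath it slants from (250,198) to (320,160), so the stick is yawed about 30° on the hook. I'll move above it and triangulate.

Converted, 0.04 m / 0.3 = 0.1333, -0.033 m / 0.3 = -0.11.

>>> tcp_steps(
  deltas=[
    [[0.0667, -0.0533, 0.0333], 0, 0.09],
    [[0.1333, -0.11, 0.1], 0, 0.09],
    [[0.1333, -0.11, 0.1], 0, 0.09],
    [[0.1333, -0.11, 0.1], 0, 0.09],
  ],
)

```text
time: 1.82
tcp_pos: [0.5009, -0.4138, 0.389]
tool_rot: [0.0, 0.992, -0.125, -0.0]
contact_force: [-0.1, 0.2, 0.0]
gripper_width: 0.0901
grasp_force: 0.0
```

Run:
```python
from station import r
from h import *
import pickle
A=pickle.load(open("wA.pkl","rb"));B=grab(r,"wrist");cv2.imwrite("pics/wB.png",B["img"]);pickle.dump(B,open("wB.pkl","wb"))
t=grab(r,"top");s=grab(r,"side")
def ends(c,box):
    x0,y0,x1,y1=box;h=cv2.cvtColor(c["img"],cv2.COLOR_BGR2HSV);m=np.zeros(h.shape[:2],np.uint8)
    m[y0:y1,x0:x1]=(cv2.inRange(h,(0,150,150),(8,255,255))|cv2.inRange(h,(172,150,150),(180,255,255)))[y0:y1,x0:x1]
    k=max(cv2.findContours(m,0,2)[0],key=cv2.contourArea);q=cv2.minAreaRect(k);b=cv2.boxPoints(q);b=b[np.argsort(b[:,1])]
    print(q, cv2.approxPolyDP(k,3,True)[:,0].tolist());return np.array([b[:2].mean(0),b[2:].mean(0)])
a=ends(A,(255,125,310,235));b=ends(B,(230,90,410,300))
P=tri(A,a,B,b);print(P.round(4))
mid=P[:,:3].mean(0);print("mid",mid.round(4),"len",np.linalg.norm(P[0,:3]-P[1,:3]),"yaw",np.degrees(np.arctan2(*(P[0]-P[1])[:2][::-1])))
for c,u in((A,a),(B,b)):print(onz(c,u,.265).round(4).tolist())
print("px top/side",proj(t,P[:,:3]).round(1),proj(s,P[:,:3]).round(1))
T=tool(r.sense());print(T[:3,3])
```

```text
((279.3539123535156, 181.46630859375), (17.3160400390625, 83.22872161865234), 1.6846843957901) [[274, 140], [270, 221], [284, 223], [289, 141]]
((316.5685119628906, 228.54058837890625), (17.5980224609375, 95.75603485107422), 4.085616588592529) [[323, 181], [324, 190], [311, 191], [306, 253], [309, 276], [322, 273], [326, 208]]
[[ 0.5395 -0.4226  0.2284  0.0065]
 [ 0.4678 -0.4009  0.2605  0.0006]]
mid [ 0.5037 -0.4117  0.2444] len 0.081518580314416 yaw -16.85617006815379
[[0.5364, -0.4231, 0.265], [0.4687, -0.4019, 0.265]]
[[0.5444, -0.426, 0.265], [0.4693, -0.4011, 0.265]]
px top/side [[509.5 265.9]
 [506.8 301. ]] [[434.2 139. ]
 [462.7 138.3]]
[ 0.50122788 -0.41372223  0.38945323]
```

View pics/wB.png

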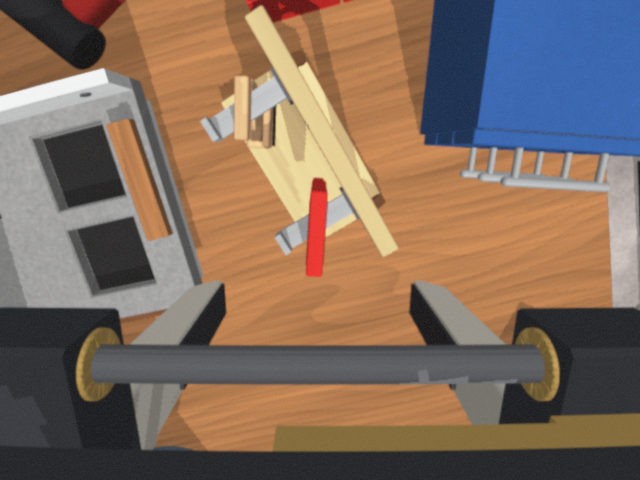

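In view B the lit top edge spans rows 191–276. The darker red at rows 178–190 is the far end face and corrupted the fit. I'll repeat with a brightness threshold.

Run:
```python
from h import *
import pickle
A=pickle.load(open("wA.pkl","rb"));B=pickle.load(open("wB.pkl","rb"))
def ends(c,box):
    x0,y0,x1,y1=box;m=np.zeros((480,640),np.uint8);im=c["img"]
    v=im[y0:y1,x0:x1,2].astype(int);red=(im[y0:y1,x0:x1,1]<90)&(im[y0:y1,x0:x1,0]<90);print(np.percentile(v[red],[5,25,50,75,95]))
    m[y0:y1,x0:x1]=(red&(v>(205)))*255
    k=max(cv2.findContours(m,0,2)[0],key=cv2.contourArea);q=cv2.minAreaRect(k);b=cv2.boxPoints(q);b=b[np.argsort(b[:,1])]
    print(q);return np.array([b[:2].mean(0),b[2:].mean(0)])
a=ends(A,(255,125,310,235));b=ends(B,(230,90,410,300));print(a,b)
P=tri(A,a,B,b);print(P.round(4),np.linalg.norm(P[0,:3]-P[1,:3]))
for c,u in((A,a),(B,b)):
    p=onz(c,u,.265);print(p.round(4).tolist(),np.linalg.norm(p[0]-p[1]),np.degrees(np.arctan2(*(p[0]-p[1])[:2][::-1])))
# nest floors & hook corner points (B: visible)
print("rail B",onz(B,[(262,8),(390,252)],.222).round(4))
print("rail A",onz(A,[(240,0),(353,207)],.222).round(4))
```

```text
[ 62.45 166.   234.   236.   236.  ]
((279.0563659667969, 181.22308349609375), (14.853199005126953, 82.09661102294922), 2.5261168479919434)
[ 96.15 190.75 235.   236.   237.  ]
((316.42218017578125, 233.74513244628906), (15.906463623046875, 84.27306365966797), 3.5763344764709473)
[[280.86557 140.21466]
 [277.24716 222.2315 ]] [[319.0506  191.69064]
 [313.79376 275.79962]]
[[ 5.362e-01 -4.231e-01  2.635e-01  0.000e+00]
 [ 4.698e-01 -4.016e-01  2.659e-01  3.000e-04]] 0.0698305582190024
[[0.5361, -0.4233, 0.265], [0.4696, -0.4013, 0.265]] 0.07006293219339865 -18.266696331615883
[[0.5364, -0.4232, 0.265], [0.4696, -0.4017, 0.265]] 0.07016651966400092 -17.831682509592877
rail B [[ 0.6872 -0.414   0.222 ]
 [ 0.4599 -0.473   0.222 ]]
rail A [[ 0.6617 -0.4166  0.222 ]
 [ 0.4586 -0.4715  0.222 ]]
```

Both views now agree: the top-edge mid is (0.503, −0.4124, 0.265), yaw −18°, length 70 mm (72 given). The rack yaw is about 15°. I'll descend with the fingers part closed, after checking where the hook axis lies.

Converted, 0.14 m / 0.3 = 0.4667, -0.002 m / 0.3 = -0.0067, 0.065 rad / 2 = 0.0325.

>>> tcp_steps(
  deltas=[
    [[0.0033, -0.0067, 0.1667], 0.0325, 0.045],
    [[0.0033, -0.0067, 0.3333], 0.0325, 0.045],
    [[0.0033, -0.0067, 0.4667], 0.0325, 0.045],
    [[0.0033, -0.0067, 0.4667], 0.0325, 0.045],
  ],
)

```text
time: 2.48
tcp_pos: [0.5022, -0.411, 0.2465]
tool_rot: [-0.001, 0.988, -0.157, -0.002]
contact_force: [0.1, -0.4, 0.7]
gripper_width: 0.0547
grasp_force: 0.0
```

Run:
```python
from station import r
from h import *
import pickle
c=grab(r,"wrist");cv2.imwrite("pics/wC.png",c["img"])
print(tool(r.sense()).round(4))
B=pickle.load(open("wB.pkl","rb"))
h=onz(B,[(282,245)],.224)[0];k=onz(B,[(345,203)],.21)[0];print(h,k,np.degrees(np.arctan2(*(h-k)[:2][::-1])))
u=(h-k)[:2]/np.linalg.norm((h-k)[:2]);m=np.array([.503,-.4124])-k[:2];print("stick along/off hook",m@u,np.cross(u,m), "tip along",np.linalg.norm((h-k)[:2]))
```

```text
[[ 9.509e-01 -3.096e-01 -4.000e-04  5.031e-01]
 [-3.096e-01 -9.509e-01  4.000e-04 -4.117e-01]
 [-5.000e-04 -2.000e-04 -1.000e+00  2.492e-01]
 [ 0.000e+00  0.000e+00  0.000e+00  1.000e+00]]
[ 0.49212709 -0.37649656  0.224     ] [ 0.5136357  -0.44289798  0.21      ] 107.94806731531301
stick along/off hook 0.03229127739000024 0.0007200283256256698 tip along 0.06979805593016393<stdin>:8: DeprecationWarning: Arrays of 2-dimensional vectors are deprecated. Use arrays of 3-dimensional vectors instead. (deprecated in NumPy 2.0)
```

View pics/wC.png

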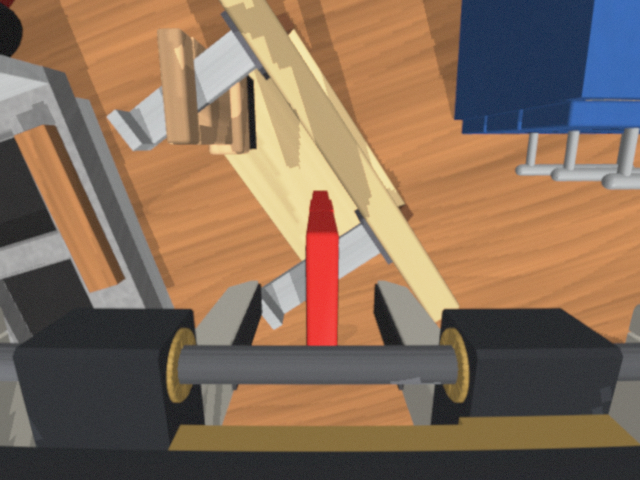

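The stick stands centred between the fingers, red edge at column 322 with fingers at 250 and 395. I'll descend the last 20 mm and grip.

Converted, 0.022 m / 0.3 = 0.0733, 0.012 m / 0.3 = 0.04.

>>> tcp_steps(
  deltas=[
    [[0, 0, 0.04], 0, 0.04],
    [[0, 0, 0.0733], 0, 0.03],
    [[0, 0, 0.0733], 0, 0.0],
    [[0, 0, 0.0733], 0, 0.0],
    [[0, 0, 0.0733], 0, 0.0],
  ],
  squeeze=50,
)

```text
time: 3.15
tcp_pos: [0.5035, -0.4115, 0.227]
tool_rot: [0.0, 0.988, -0.156, 0.0]
contact_force: [-1.2, -0.8, 0.8]
gripper_width: 0.0143
grasp_force: 50.0
```

>>> tcp_steps(
  deltas=[
    [[0, 0, 0], 0, 0.0],
    [[0, 0, 0], 0, 0.0],
  ],
  squeeze=50,
)

```text
time: 3.4
tcp_pos: [0.5036, -0.4116, 0.2271]
tool_rot: [0.0, 0.988, -0.156, 0.0]
contact_force: [-1.3, -0.6, 2.7]
gripper_width: 0.0136
grasp_force: 50.0
```

```bash
python3 -c "
from station import r
from h import *
print(tool(r.sense()).round(4))"
```

```text
[[ 9.510e-01 -3.091e-01  5.000e-04  5.036e-01]
 [-3.091e-01 -9.510e-01 -6.000e-04 -4.116e-01]
 [ 7.000e-04  4.000e-04 -1.000e+00  2.271e-01]
 [ 0.000e+00  0.000e+00  0.000e+00  1.000e+00]]
```

Gripped. Now lift 24 mm and turn the stick in line with the hook.

Converted, -0.024 m / 0.3 = -0.08, -0.012 m / 0.3 = -0.04, -0.585 rad / 2 = -0.2925.

>>> tcp_steps(
  deltas=[
    [[0, 0, -0.04], 0, 0],
    [[0, 0, -0.08], -0.06, 0],
    [[0, 0, -0.08], -0.14, 0],
    [[0, 0, -0.08], -0.22, 0],
    [[0, 0, -0.08], -0.2925, 0],
  ],
)

```text
time: 4.03
tcp_pos: [0.5035, -0.4113, 0.2512]
tool_rot: [-0.0, 0.991, 0.137, 0.0]
contact_force: [-0.1, 0.2, -1.2]
gripper_width: 0.0139
grasp_force: 50.0
```

>>> tcp_steps(
  deltas=[
    [[0, 0, 0], 0, 0],
    [[0, -0.1, 0], 0, 0],
  ],
)

```text
time: 4.28
tcp_pos: [0.4954, -0.383, 0.2505]
tool_rot: [0.0, 0.991, 0.132, 0.0]
contact_force: [0.3, -0.5, -1.3]
gripper_width: 0.0134
grasp_force: 50.0
```

Converted, -0.15 m / 0.3 = -0.5, -0.13 m / 0.3 = -0.4333, 0.297 rad / 2 = 0.1485.

>>> tcp_steps(
  deltas=[
    [[0, -0.1667, 0], 0, 0],
    [[0, -0.3, -0.0333], 0, 0],
    [[0, -0.4333, -0.1667], 0.075, 0],
    [[0, -0.5, -0.2667], 0.1485, 0],
    [[0, -0.5, -0.2667], 0.1485, 0],
  ],
)

```text
time: 4.9
tcp_pos: [0.4559, -0.2375, 0.3331]
tool_rot: [0.001, 1.0, -0.014, 0.002]
contact_force: [-0.1, -1.1, -2.3]
gripper_width: 0.0135
grasp_force: 50.0
```

Run:
```python
from station import r
from h import *
import pickle
s=grab(r,"side");w=grab(r,"wrist");t=grab(r,"top");T=tool(r.sense());print(T.round(4))
pickle.dump((s,w,t,T),open("D.pkl","wb"))
cv2.imwrite("pics/D.png",np.hstack([cv2.resize(s["img"][60:320,180:500],None,fx=1.25,fy=1.25),cv2.resize(w["img"],(400,325))]))
```

```text
[[ 9.997e-01 -2.550e-02 -1.500e-03  4.551e-01]
 [-2.550e-02 -9.997e-01  8.000e-04 -2.383e-01]
 [-1.500e-03 -8.000e-04 -1.000e+00  3.294e-01]
 [ 0.000e+00  0.000e+00  0.000e+00  1.000e+00]]
```

View pics/D.png

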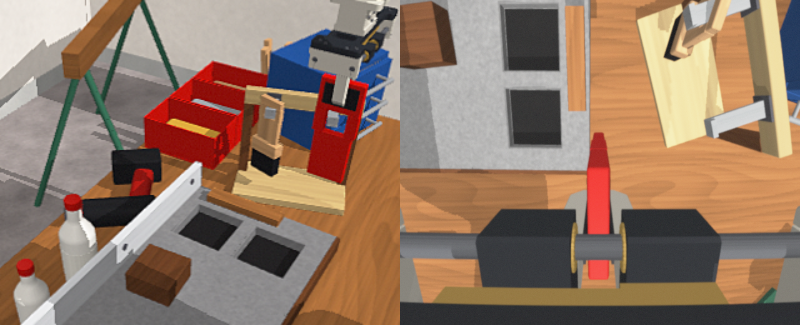

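The stick hangs straight in the grip: vertical in the side view, and the wrist view shows it between the pads. Both nests are in view at composite (535,40) and (535,118). I'll refine the wing pose from this wrist image together with the top view.

Run:
```python
from h import *
import pickle
s,w,t,T=pickle.load(open("D.pkl","rb"))
def nests(c,roi,vmax):
    x0,y0,x1,y1=roi;g=cv2.cvtColor(c["img"],cv2.COLOR_BGR2HSV);m=np.zeros((480,640),np.uint8)
    m[y0:y1,x0:x1]=cv2.inRange(g,(0,0,0),(180,90,vmax))[y0:y1,x0:x1]
    for k in sorted(cv2.findContours(m,0,2)[0],key=cv2.contourArea)[-2:]:
        q=cv2.minAreaRect(k);b=cv2.boxPoints(q);a,l=onz(c,b,.06),onz(c,b,.08);cam=c["T"][:3,3];ctr=a.mean(0)
        # side nearer camera than itself outward = occluding rim
        def side(i,hi):
            f=np.sort(a[:,i]);f=f[2:].mean() if hi else f[:2].mean()
            e=np.sort(l[:,i]);e=e[2:].mean() if hi else e[:2].mean()
            rim=(cam[i]>f) if hi else (cam[i]<f)
            return e if rim else f
        xs=[side(0,0),side(0,1)];ys=[side(1,0),side(1,1)]
        print("px",np.round(q[0]),"ctr",np.mean(xs).round(4),np.mean(ys).round(4),"size",np.diff(xs).round(4),np.diff(ys).round(4))
nests(w,(395,0,455,220),60);nests(t,(335,205,390,318),60)
for c in (w,): # right edge of wing at deck level, front corner
    g=cv2.cvtColor(c["img"],cv2.COLOR_BGR2GRAY);print(g[30:240:60,380:480:4])
# blanks in the side+top views: top-face centres
def blob(c,roi,lo,hi):
    x0,y0,x1,y1=roi;g=cv2.cvtColor(c["img"],cv2.COLOR_BGR2HSV);m=np.zeros((480,640),np.uint8)
    m[y0:y1,x0:x1]=cv2.inRange(g,lo,hi)[y0:y1,x0:x1];k=max(cv2.findContours(m,0,2)[0],key=cv2.contourArea)
    return cv2.approxPolyDP(k,2.5,True)[:,0].tolist(),cv2.minAreaRect(k)
print(blob(t,(200,255,265,312),(8,60,180),(28,255,255)))
print(blob(t,(268,205,325,262),(0,80,30),(18,255,110)))
print(blob(s,(285,315,365,395),(8,60,190),(28,255,255)))
print(blob(s,(270,245,340,310),(0,80,55),(18,255,140)))
```

```text
px [444.  55.] ctr 0.6196 -0.3766 size [0.0669] [0.0291]
px [363. 235.] ctr 0.6202 -0.1288 size [0.0892] [0.0909]
px [362. 285.] ctr 0.4969 -0.1237 size [0.0892] [0.0905]
[[212 230 229 232 231 225 226 225 207 187 188 193 195 198 226  83  27  97
  121 113 111 105 215 217 217]
 [147 149 148 131 225 229 229 230 228 221 225 221 222 227 193 172 226 230
  229 228 229 226 225 229 230]
 [160 160 159 161 161 161 161 132 228 228 227 227 218 217 231 230 230 228
  227 229 230 230 229 230 228]
 [157 158 157 156 159 156 153 153 154 156 154 143 235 235 235 234 229 229
  214 168 158 159 159 161 160]]
([[219, 271], [216, 272], [217, 303], [221, 284]], ((218.5, 287.0), (32.0, 5.0), 90.0))
([[278, 217], [279, 248], [310, 247], [309, 223], [291, 223], [298, 219], [302, 221], [295, 218], [304, 216]], ((293.64434814453125, 232.31980895996094), (32.664791107177734, 32.1001091003418), 87.51044464111328))
([[328, 332], [329, 336], [314, 362], [301, 354], [297, 360], [337, 378], [338, 384], [338, 376], [314, 362], [333, 335]], ((327.1580505371094, 354.203369140625), (48.50341033935547, 40.85295867919922), 29.898900985717773))
([[299, 255], [281, 277], [281, 291], [314, 304], [331, 281], [332, 267]], ((305.9137878417969, 278.96551513671875), (48.09510040283203, 41.9671516418457), 21.801410675048828))
```

My ROI was wrong because it ignored the scale of the composite. I'll move up the wing, stopping for wrist views that cover the nests and both blanks.

Converted, -0.22 m / 0.3 = -0.7333, -0.18 m / 0.3 = -0.6, 0.005 rad / 2 = 0.0025.

>>> tcp_steps(
  deltas=[
    [[0, -0.2, 0], 0, 0],
    [[0, -0.4, 0], 0, 0],
    [[0, -0.6, 0], 0.0025, 0],
    [[0, -0.7333, 0], 0.0025, 0],
    [[0, -0.7333, 0], 0.0025, 0],
  ],
  lines="1,2",
)

```text
time: 5.68
tcp_pos: [0.461, -0.0165, 0.3294]
```

Run:
```python
from station import r
from h import *
import pickle
pickle.dump(grab(r,"wrist"),open("E1.pkl","wb"))
```

>>> tcp_steps(
  deltas=[
    [[0, -0.2, 0], 0, 0],
    [[0, -0.4, 0], 0, 0],
    [[0, -0.6, 0], 0, 0],
    [[0, -0.8, 0], 0, 0],
    [[0, -0.8, 0], 0, 0],
  ],
  lines="1,2",
)

```text
time: 6.35
tcp_pos: [0.4689, 0.2236, 0.3293]
```

Run:
```python
from station import r
from h import *
import pickle
b=grab(r,"wrist");pickle.dump(b,open("E2.pkl","wb"));a=pickle.load(open("E1.pkl","rb"))
print(tool(r.sense()).round(4))
cv2.imwrite("pics/E.png",np.hstack([cv2.resize(a["img"],(400,300)),cv2.resize(b["img"],(400,300))]))
w=pickle.load(open("D.pkl","rb"))[1]
def quads(name,c,lo,hi,rng,z):
    g=cv2.cvtColor(c["img"],cv2.COLOR_BGR2HSV);m=cv2.inRange(g,lo,hi);m[290:]=0
    m=cv2.morphologyEx(m,cv2.MORPH_OPEN,np.ones((3,3)))
    for k in cv2.findContours(m,0,2)[0]:
        q=cv2.minAreaRect(k)
        if rng[0]<min(q[1]) and max(q[1])<rng[1]:
            p=onz(c,cv2.boxPoints(q),z);print(name,np.round(q[0]),np.round(q[1]),round(q[2],1),"ctr",p.mean(0)[:2].round(4),"x",np.sort(p[:,0]).round(3),"y",np.sort(p[:,1]).round(3))
for n,c in(("D",w),("E1",a),("E2",b)):
    print(n,c["T"][:3,3].round(3))
    quads("nest",c,(0,0,0),(180,90,60),(60,130),.06)
    quads("light",c,(8,50,150),(28,255,255),(60,130),.12)
    quads("dark",c,(0,80,25),(18,255,110),(60,130),.12)
```

```text
[[ 0.9996 -0.0296 -0.0018  0.469 ]
 [-0.0296 -0.9996 -0.0011  0.2218]
 [-0.0017  0.0012 -1.      0.3294]
 [ 0.      0.      0.      1.    ]]
D [ 0.526 -0.239  0.497]
nest [216. 173.] [78. 79.] 90.0 ctr [ 0.4994 -0.1194] x [0.453 0.456 0.543 0.546] y [-0.169 -0.163 -0.078 -0.067]
nest [211.  58.] [88. 84.] 90.0 ctr [ 0.6241 -0.1244] x [0.578 0.581 0.667 0.67 ] y [-0.174 -0.168 -0.083 -0.073]
dark [59. 69.] [ 76. 108.] 29.5 ctr [0.6065 0.0093] x [0.546 0.585 0.63  0.665] y [-0.054  0.004  0.013  0.074]
E1 [ 0.533 -0.018  0.495]
nest [408. 173.] [76. 78.] 3.2 ctr [ 0.4978 -0.1224] x [0.449 0.457 0.539 0.546] y [-0.167 -0.167 -0.08  -0.076]
nest [417.  57.] [84. 89.] 1.7 ctr [ 0.6234 -0.1282] x [0.576 0.581 0.667 0.67 ] y [-0.175 -0.173 -0.083 -0.081]
light [121. 188.] [80. 92.] 85.2 ctr [0.4962 0.1862] x [0.453 0.458 0.535 0.539] y [0.136 0.139 0.23  0.239]
E2 [0.54  0.223 0.495]
nest [607. 174.] [66. 79.] 1.0 ctr [ 0.4995 -0.1216] x [0.451 0.455 0.545 0.547] y [-0.171 -0.155 -0.086 -0.075]
light [351. 189.] [78. 79.] 85.6 ctr [0.4964 0.1895] x [0.455 0.459 0.534 0.538] y [0.145 0.153 0.228 0.232]
dark [496.  54.] [95. 91.] 1.9 ctr [0.6201 0.0512] x [0.578 0.582 0.658 0.662] y [0.003 0.008 0.096 0.098]
```

View pics/E.png

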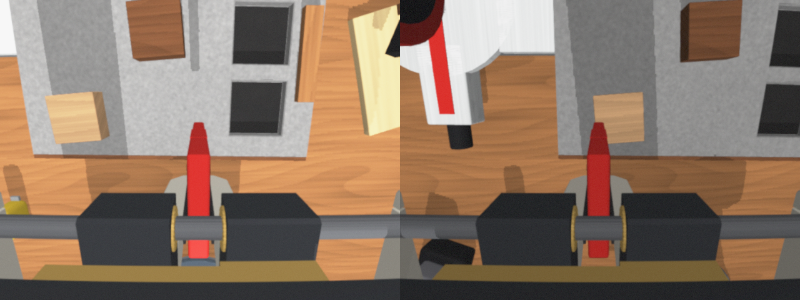

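Wrist and top views agree. The nests are at (0.4985,−0.122) and (0.6225,−0.1265), 124 mm apart, wing yaw −2.1°. The pale blank is at (0.496,0.1895) with an 80 mm top face, and the dark one at about (0.622,0.044). I'll lower the stick on the saw side of the pale blank.

Units first: shifts go in shares of 0.3 m and turns go in shares of 2 rad. So 0.096 m / 0.3 = 0.32, 0.09 m / 0.3 = 0.3, 0.007 rad / 2 = 0.0035.

>>> tcp_steps(
  deltas=[
    [[0.05, -0.05, 0], 0.0035, 0],
    [[0.0967, -0.0967, 0.0333], 0.0035, 0],
    [[0.0967, -0.0967, 0.1667], 0.0035, 0],
    [[0.0967, -0.0967, 0.3], 0.0035, 0],
    [[0.0967, -0.0967, 0.32], 0.0035, 0],
  ],
)

```text
time: 7.02
tcp_pos: [0.4981, 0.2475, 0.2322]
tool_rot: [0.001, 1.0, -0.02, -0.002]
contact_force: [0.1, 0.0, -0.2]
gripper_width: 0.014
grasp_force: 50.0
```

Add to h.py:
```python
O=np.array([.5605,-.1243]);X=np.array([.9993,-.0363]);Y=np.array([.0363,.9993])
def wing(p):d=np.array(p[:2])-O;return np.array([d@X,d@Y])
```

Run:
```python
from station import r
from h import *
T=tool(r.sense());print(T.round(4)[:3],wing(T[:2,3]));w=grab(r,"wrist");s=grab(r,"side")
cv2.imwrite("pics/F.png",np.hstack([cv2.resize(s["img"],(400,300)),cv2.resize(w["img"],(400,300))]))
```

```text
[[ 0.9992 -0.0404 -0.0046  0.4981]
 [-0.0404 -0.9992 -0.0022  0.2475]
 [-0.0045  0.0024 -1.      0.2322]] [-0.07589768  0.36923871]
```

View pics/F.png

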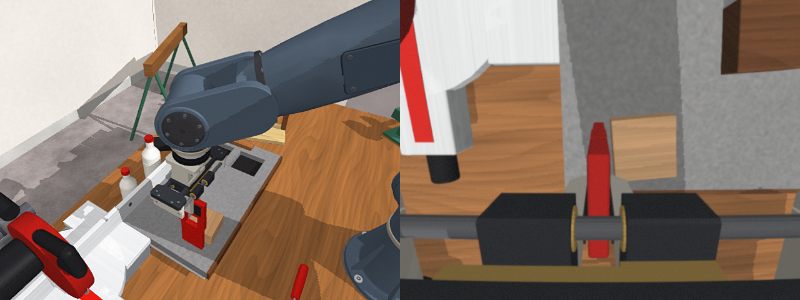

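The stick stands clear of the pale blank on its +y side: the wrist panel shows blade column ~598, blank 612–678. Now the first part of the push.

Converted, 0.095 m / 0.3 = 0.3167, 0.07 m / 0.3 = 0.2333.

>>> tcp_steps(
  deltas=[
    [[0, 0.0333, 0], 0, 0],
    [[0, 0.0833, 0], 0, 0],
    [[0.0033, 0.15, 0], 0, 0],
    [[0.0067, 0.2333, 0], 0, 0],
    [[0.01, 0.3167, 0], 0, 0],
  ],
)

```text
time: 7.75
tcp_pos: [0.4978, 0.1534, 0.2352]
tool_rot: [-0.0, 1.0, -0.019, 0.0]
contact_force: [0.0, 2.8, 0.2]
gripper_width: 0.0137
grasp_force: 50.0
```

Add to h.py:
```python
def light(c,z=.12,lo=(8,50,110),hi=(28,255,255)):
    g=cv2.cvtColor(c["img"],cv2.COLOR_BGR2HSV);m=cv2.inRange(g,lo,hi);m[300:]=0;m[:,:60]=0
    v=(onz(c,np.stack(np.meshgrid(np.arange(640),np.arange(480)),-1).reshape(-1,2),z)[:,:2]-O).reshape(480,640,2)
    wx,wy=v@X,v@Y;m[(wx<-.14)|(wx>.125)|(wy<-.055)|(wy>.42)]=0
    m=cv2.morphologyEx(m,cv2.MORPH_OPEN,np.ones((3,3)))
    for k in sorted(cv2.findContours(m,0,2)[0],key=cv2.contourArea)[::-1][:2]:
        if cv2.contourArea(k)<800:continue
        q=cv2.minAreaRect(k);p=onz(c,cv2.boxPoints(q),z);e=np.array([wing(i) for i in p]);f=e[1]-e[0]
        print("blank px",np.round(q[0]),np.round(q[1]),"wing ctr",e.mean(0).round(4),"x",np.sort(e[:,0]).round(3),"y",np.sort(e[:,1]).round(3),"yaw",round((np.degrees(np.arctan2(f[1],f[0]))+45)%90-45,1))
```

Run:
```python
from station import r
from h import *
T=tool(r.sense());print("tcp wing",wing(T[:2,3]),T[2,3]);light(grab(r,"wrist"));light(grab(r,"top"))
```

```text
tcp wing [-0.07272528  0.27518709] 0.23521033466818084
blank px [378. 241.] [102. 103.] wing ctr [-0.0751  0.2287] x [-0.117 -0.117 -0.033 -0.033] y [0.185 0.191 0.269 0.27 ] yaw -0.0
blank px [467.  66.] [ 61. 112.] wing ctr [0.054  0.1699] x [0.031 0.037 0.071 0.077] y [0.126 0.134 0.207 0.212] yaw 4.6
```

The blank is flush on the blade and square to the wing at x = −75 mm, y = 229 mm. I'll steer +13 mm in x over the rest of the push.

Converted, 0.125 m / 0.3 = 0.4167, 0.075 m / 0.3 = 0.25.

>>> tcp_steps(
  deltas=[
    [[0.0033, 0.0833, 0], 0, 0],
    [[0.01, 0.1667, 0], 0, 0],
    [[0.0167, 0.25, 0], 0, 0],
    [[0.0233, 0.3333, 0], 0, 0],
    [[0.03, 0.4167, 0], 0, 0],
  ],
  lines="1,4",
)

```text
time: 8.48
tcp_pos: [0.5019, 0.0291, 0.2348]
tool_rot: [-0.0, 1.0, -0.019, -0.0]
contact_force: [0.2, 3.2, 0.0]
```

Run:
```python
from station import r
from h import *
T=tool(r.sense());print("tcp wing",wing(T[:2,3]),T[2,3]);light(grab(r,"wrist"))
```

```text
tcp wing [-0.06415969  0.15112084] 0.2347918611369076
blank px [291.  70.] [123. 115.] wing ctr [0.0586 0.171 ] x [0.015 0.022 0.096 0.102] y [0.126 0.135 0.21  0.214] yaw 4.5
blank px [378. 241.] [102. 103.] wing ctr [-0.0665  0.1047] x [-0.108 -0.108 -0.025 -0.025] y [0.061 0.067 0.145 0.146] yaw 0.0
```

Converted, 0.083 m / 0.3 = 0.2767, 0.02 m / 0.3 = 0.0667.

>>> tcp_steps(
  deltas=[
    [[0.0033, 0.0667, 0], 0, 0],
    [[0.0067, 0.1333, 0], 0, 0],
    [[0.01, 0.1833, 0], 0, 0],
    [[0.0133, 0.2333, 0], 0, 0],
    [[0.0133, 0.2767, 0], 0, 0],
  ],
  lines="1,4",
)

```text
time: 9.15
tcp_pos: [0.5029, -0.0541, 0.2347]
tool_rot: [0.0, 1.0, -0.019, 0.0]
contact_force: [0.2, 1.0, -2.5]
```

Run:
```python
from station import r
from h import *
T=tool(r.sense());print("tcp wing",wing(T[:2,3]),T[2,3]);w=grab(r,"wrist");light(w)
```

```text
tcp wing [-0.06006523  0.06803171] 0.23470423571419316
blank px [173.  78.] [124. 113.] wing ctr [0.058  0.1721] x [0.012 0.021 0.096 0.103] y [0.128 0.134 0.213 0.213] yaw 5.3
blank px [380. 239.] [101. 106.] wing ctr [-0.0607  0.0199] x [-0.104 -0.1   -0.021 -0.018] y [-0.027 -0.017  0.06   0.063] yaw 2.1
```

>>> tcp_steps(
  deltas=[
    [[0.0017, 0.02, 0], 0, 0],
    [[0.0033, 0.04, 0], 0, 0],
    [[0.0033, 0.0567, 0], 0, 0],
    [[0.0033, 0.0567, 0], 0, 0],
  ],
  lines="1,4",
)

```text
time: 9.7
tcp_pos: [0.5032, -0.0707, 0.2346]
tool_rot: [-0.0, 1.0, -0.019, -0.0]
contact_force: [0.2, 0.6, -2.6]
```

Run:
```python
from station import r
from h import *
T=tool(r.sense());print("tcp wing",wing(T[:2,3]),T[2,3]);w=grab(r,"wrist");light(w,.10);light(w,.12)
```

```text
tcp wing [-0.05923913  0.05151222] 0.23455166157932578
blank px [150.  79.] [123. 112.] wing ctr [0.0621 0.1807] x [0.013 0.024 0.102 0.11 ] y [0.134 0.14  0.224 0.225] yaw 5.5
blank px [374. 236.] [96. 97.] wing ctr [-0.0622  0.0044] x [-0.104 -0.104 -0.021 -0.021] y [-0.04  -0.034  0.045  0.046] yaw -0.0
blank px [150.  79.] [123. 112.] wing ctr [0.0587 0.1721] x [0.013 0.023 0.096 0.103] y [0.128 0.134 0.213 0.213] yaw 5.5
blank px [374. 236.] [96. 97.] wing ctr [-0.0573  0.0076] x [-0.096 -0.096 -0.018 -0.018] y [-0.033 -0.028  0.046  0.046] yaw -0.0
```

The pale blank has dropped: its image scale shrank to match a top at z≈0.10, it lies square, centred at (−62,+4) mm. I'll back off, lift, and set the stick behind the dark blank.

Converted, -0.14 m / 0.3 = -0.4667, 0.115 m / 0.3 = 0.3833.

>>> tcp_steps(
  deltas=[
    [[0, -0.05, 0], 0, 0],
    [[0, -0.0667, -0.1667], 0, 0],
    [[0.1333, -0.2, -0.25], 0, 0],
    [[0.2667, -0.3333, -0.25], 0, 0],
    [[0.3833, -0.4667, -0.25], 0, 0],
  ],
  lines="1,4",
)

```text
time: 10.38
tcp_pos: [0.6245, 0.0675, 0.31]
tool_rot: [0.0, 1.0, -0.019, 0.0]
contact_force: [0.3, -1.4, -1.5]
```

>>> tcp_steps(
  deltas=[
    [[0, -0.0667, 0], 0, 0],
    [[0, -0.1333, 0], 0, 0],
    [[0, -0.1333, 0], 0, 0],
    [[0, -0.1333, 0], 0, 0],
  ],
  lines="1,4",
)

```text
time: 10.88
tcp_pos: [0.6247, 0.1044, 0.3101]
tool_rot: [0.0, 1.0, -0.019, 0.0]
contact_force: [-0.3, 0.3, -1.2]
```

Run:
```python
from station import r
from h import *
T=tool(r.sense());print("tcp wing",wing(T[:2,3]),T[2,3]);w=grab(r,"wrist");t=grab(r,"top")
print("light"),light(w,.10)
cv2.imwrite("pics/G.png",w["img"])
for z in(.12,.08):light(w,z,(0,80,20),(18,255,140))
print("top");light(t,.12,(0,80,20),(18,255,140));light(t,.10)
```

```text
tcp wing [0.05582488 0.23090602] 0.3100605564905923
light
blank px [380. 224.] [40. 79.] wing ctr [0.0485 0.1666] x [0.024 0.031 0.066 0.073] y [0.122 0.129 0.206 0.21 ] yaw 4.8
blank px [379. 189.] [22. 81.] wing ctr [0.0854 0.1696] x [0.071 0.077 0.094 0.1  ] y [0.127 0.13  0.21  0.212] yaw 4.5
blank px [379. 215.] [82. 83.] wing ctr [0.0614 0.1711] x [0.018 0.024 0.099 0.105] y [0.125 0.136 0.208 0.215] yaw 4.0
blank px [584. 236.] [ 10. 129.] wing ctr [ 0.0377 -0.0391] x [-0.03  -0.028  0.104  0.105] y [-0.046 -0.042 -0.035 -0.032] yaw 1.2
blank px [379. 215.] [82. 83.] wing ctr [0.054  0.1643] x [0.005 0.012 0.096 0.102] y [0.113 0.125 0.206 0.213] yaw 4.0
top
blank px [360. 284.] [30. 35.] wing ctr [-0.0605  0.005 ] x [-0.098 -0.095 -0.026 -0.023] y [-0.038 -0.036  0.046  0.048] yaw 1.9
```

The dark blank is at (61,171) mm and nearly in line with its nest. Down and push.

Converted, 0.075 m / 0.3 = 0.25, 0.004 m / 0.3 = 0.0133.

>>> tcp_steps(
  deltas=[
    [[0.0133, 0, 0.1333], 0, 0],
    [[0.0133, 0, 0.25], 0, 0],
    [[0.0133, 0, 0.25], 0, 0],
    [[0.0133, 0.04, 0.25], 0, 0],
    [[0.0133, 0.0833, 0.25], 0, 0],
  ],
  lines="1,4",
)

```text
time: 11.6
tcp_pos: [0.6288, 0.0791, 0.2366]
tool_rot: [-0.0, 1.0, -0.019, 0.002]
contact_force: [0.9, 3.4, 0.8]
```

>>> tcp_steps(
  deltas=[
    [[0, 0.05, 0], 0, 0],
    [[0, 0.1167, 0], 0, 0],
    [[0, 0.1833, 0], 0, 0],
    [[0, 0.2167, 0], 0, 0],
  ],
  lines="1,4",
)

```text
time: 12.1
tcp_pos: [0.6254, 0.0133, 0.2347]
tool_rot: [-0.0, 1.0, -0.02, -0.0]
contact_force: [0.6, 2.9, 0.5]
```

Run:
```python
from station import r
from h import *
T=tool(r.sense());print("tcp wing",wing(T[:2,3]),T[2,3]);w=grab(r,"wrist")
light(w,.12,(0,80,20),(18,255,140));light(grab(r,"top"),.12,(0,80,20),(18,255,140))
```

```text
tcp wing [0.05990852 0.13985545] 0.2346628395971634
blank px [381. 269.] [90. 41.] wing ctr [0.0351 0.0899] x [0.017 0.019 0.052 0.054] y [0.053 0.054 0.126 0.126] yaw -0.7
blank px [379. 234.] [97. 26.] wing ctr [0.0643 0.0922] x [0.053 0.054 0.074 0.075] y [0.053 0.055 0.13  0.13 ] yaw -0.4
```

Converted, 0.076 m / 0.3 = 0.2533, 0.052 m / 0.3 = 0.1733.

>>> tcp_steps(
  deltas=[
    [[0.0033, 0.0667, 0], 0, 0],
    [[0.0067, 0.1233, 0], 0, 0],
    [[0.0067, 0.1733, 0], 0, 0],
    [[0.0067, 0.2167, 0], 0, 0],
    [[0.0067, 0.2533, 0], 0, 0],
  ],
  lines="1,4",
)

```text
time: 12.82
tcp_pos: [0.6246, -0.0621, 0.2346]
tool_rot: [0.0, 1.0, -0.019, -0.0]
contact_force: [0.4, 1.7, -1.4]
```

>>> tcp_steps(
  deltas=[
    [[0, 0.02, 0], 0, 0],
    [[0, 0.0367, 0], 0, 0],
    [[0, 0.0367, 0], 0, 0],
    [[0, 0.0367, 0], 0, 0],
  ],
  lines="1,4",
)

```text
time: 13.32
tcp_pos: [0.6242, -0.072, 0.2346]
tool_rot: [0.0, 1.0, -0.019, -0.0]
contact_force: [0.1, 0.6, -0.5]
```

Run:
```python
from station import r
from h import *
T=tool(r.sense());print("tcp wing",wing(T[:2,3]),T[2,3]);w=grab(r,"wrist");np.save("wG.npy",w["img"])
for z in(.12,.10):light(w,z,(0,60,20),(22,255,180))
```

```text
tcp wing [0.06180549 0.05458779] 0.23461384439589844
blank px [365. 236.] [101. 130.] wing ctr [0.0632 0.0181] x [0.022 0.022 0.104 0.104] y [-0.036 -0.03   0.069  0.07 ] yaw 0.0
blank px [365. 236.] [101. 130.] wing ctr [0.0582 0.0154] x [0.014 0.015 0.102 0.102] y [-0.043 -0.036  0.07   0.071] yaw 0.0
```

Converted, 0.003 m / 0.3 = 0.01.

>>> tcp_steps(
  deltas=[
    [[0, 0.01, 0], 0, 0],
    [[0, 0.01, 0], 0, 0],
  ],
  lines="1,4",
)

```text
time: 13.62
tcp_pos: [0.6241, -0.0751, 0.2346]
tool_rot: [-0.0, 1.0, -0.019, -0.0]
contact_force: [-0.5, 0.9, -1.9]
```

>>> tcp_steps(
  deltas=[
    [[0, -0.05, 0], 0, 0],
    [[0, -0.0667, -0.1667], 0, 0],
    [[0, -0.1667, -0.3], 0, 0],
    [[0, -0.1667, -0.3], 0, 0],
  ],
  lines="1,4",
)

```text
time: 14.12
tcp_pos: [0.6271, -0.023, 0.328]
tool_rot: [0.0, 1.0, -0.018, 0.003]
contact_force: [0.5, 0.0, -1.4]
```

Run:
```python
from station import r
from h import *
w=grab(r,"wrist");s=grab(r,"side");t=grab(r,"top");cv2.imwrite("pics/H.png",w["img"]);cv2.imwrite("pics/Hs.png",s["img"])
print(tool(r.sense())[:3,3])
for z in(.12,.10):light(w,z,(4,60,20),(22,255,140))
# side view: dark blank top outline; expected corners
g=cv2.cvtColor(s["img"],cv2.COLOR_BGR2HSV)
for n,lo,hi,cx in(("dark",(0,80,30),(18,255,140),(.062,.004)),("light",(8,50,150),(28,255,255),(-.062,.0044))):
    m=cv2.inRange(g,lo,hi);C=[np.r_[O+X*(cx[0]+a)+Y*(cx[1]+b),.10] for a,b in((-.04,-.04),(.04,-.04),(.04,.04),(-.04,.04))]
    e=proj(s,C);print(n,"expected",e.round(0).tolist());q=m.copy();q[:]=0
    x0,y0=(e.min(0)-12).astype(int);x1,y1=(e.max(0)+14).astype(int);q[y0:y1,x0:x1]=m[y0:y1,x0:x1]
    k=max(cv2.findContours(q,0,2)[0],key=cv2.contourArea);print(cv2.approxPolyDP(k,2,True)[:,0].tolist())
```

```text
[ 0.62552117 -0.02502086  0.32312658]
blank px [406. 217.] [74. 79.] wing ctr [0.0642 0.0124] x [0.025 0.025 0.103 0.103] y [-0.032 -0.025  0.052  0.055] yaw 0.2
blank px [406. 217.] [74. 79.] wing ctr [0.0605 0.0075] x [0.02  0.02  0.101 0.102] y [-0.039 -0.032  0.049  0.052] yaw 0.2
dark expected [[369.0, 232.0], [339.0, 220.0], [322.0, 239.0], [352.0, 251.0]]
[[310, 214], [310, 227], [317, 231], [318, 228], [319, 231], [324, 230], [324, 234], [326, 230], [332, 229], [330, 233], [332, 231], [333, 234], [327, 235], [324, 239], [323, 246], [354, 259], [370, 240], [369, 232], [343, 222], [339, 223], [339, 235], [335, 239], [334, 223], [329, 228], [329, 224], [326, 227], [323, 224], [326, 223], [322, 221], [324, 226], [317, 227], [320, 222], [311, 218], [315, 215], [315, 210], [315, 214]]
light expected [[419.0, 251.0], [386.0, 239.0], [370.0, 259.0], [404.0, 273.0]]
[[387, 240], [372, 259], [385, 265], [377, 264], [373, 267], [372, 264], [372, 267], [377, 265], [375, 269], [378, 270], [387, 265], [405, 274], [405, 281], [420, 252]]
```

The dark blank is flat too: its top corners in the side view match z=0.10 within 2 px, and its visible side is 7 px, which is 20 mm proud. Now to check the stick hasn't shifted in the grip, and work out the way back.

Run:
```python
from station import r
from h import *
import pickle
w0=pickle.load(open("D.pkl","rb"))[1];w=grab(r,"wrist");e2=pickle.load(open("E2.pkl","rb"))
for c in(w0,e2,w):
    im=c["img"].astype(int);m=((im[...,2]>90)&(im[...,1]<75)&(im[...,0]<75)).astype(np.uint8);m[:180]=0;m[:,:280]=0;m[:,360:]=0
    for k in sorted(cv2.findContours(m,0,2)[0],key=cv2.contourArea)[-1:]:
        q=cv2.minAreaRect(k);print(np.round(q[0],1),np.round(q[1],1),round(q[2],1),cv2.boundingRect(k))
T=tool(r.sense());print(T[:3].round(4));M=T[:3,:3].T
for n,p in(("out+high",(.4796,-.325,.325)),("out",(.4796,-.325,.2512)),("mid",(.5036,-.4116,.2512))):print(n,(M@(np.array(p)-T[:3,3])).round(4))
```

```text
[317.5 270.5] [149.  37.] 90.0 (299, 196, 38, 150)
[319.4 272.6] [ 66.3 149.5] 15.5 (291, 196, 69, 150)
[317.5 271. ] [ 37. 150.] 0.0 (299, 196, 38, 151)
[[ 9.993e-01 -3.840e-02 -2.600e-03  6.255e-01]
 [-3.840e-02 -9.993e-01  1.000e-04 -2.530e-02]
 [-2.600e-03  0.000e+00 -1.000e+00  3.229e-01]]
out+high [-0.1343  0.3051 -0.0017]
out [-0.1341  0.3051  0.0721]
mid [-0.1068  0.3907  0.072 ]
```

The stick has not shifted: same pixel box as before the pushes. I'll return to the spot in front of the hook.

Converted, 0.275 m / 0.3 = 0.9167, 0.22 m / 0.3 = 0.7333, -0.305 rad / 2 = -0.1525.

>>> tcp_steps(
  deltas=[
    [[-0.0833, 0.1833, 0], -0.03, 0],
    [[-0.1667, 0.3667, 0], -0.06, 0],
    [[-0.25, 0.55, 0], -0.09, 0],
    [[-0.3333, 0.7333, 0], -0.12, 0],
    [[-0.4167, 0.9167, 0], -0.1525, 0],
  ],
  lines="1,3",
)

```text
time: 14.95
tcp_pos: [0.4889, -0.297, 0.3234]
tool_rot: [-0.001, 0.991, 0.134, -0.001]
```

>>> tcp_steps(
  deltas=[
    [[0, 0.0667, 0.0667], 0, 0],
    [[0, 0.1, 0.1667], 0, 0],
    [[0, 0.1, 0.2433], 0, 0],
    [[0, 0.1, 0.2433], 0, 0],
  ],
  lines="1,3",
)

```text
time: 15.45
tcp_pos: [0.4973, -0.3238, 0.249]
tool_rot: [-0.002, 0.991, 0.133, -0.002]
```

```bash
python3 -c "
from station import r
from h import *
T=tool(r.sense());print(T[:3].round(4));M=T[:3,:3].T
for p in((.4796,-.325,.2512),(.5036,-.4116,.2512)):print((M@(np.array(p)-T[:3,3])).round(4))"
```

```text
[[ 0.9648  0.2628 -0.0041  0.4973]
 [ 0.2628 -0.9648  0.0031 -0.3238]
 [-0.0031 -0.004  -1.      0.249 ]]
[-0.0174 -0.0035 -0.0021]
[-0.017   0.0863 -0.0025]
```

I'm 17 mm off sideways because the axes turned. I'll correct that while still clear of the hook, then go on.

Converted, -0.017 m / 0.3 = -0.0567, -0.002 m / 0.3 = -0.0067.

>>> tcp_steps(
  deltas=[
    [[-0.0567, 0, -0.0067], 0, 0],
    [[-0.0567, 0, -0.0067], 0, 0],
    [[-0.0567, 0, -0.0067], 0, 0],
  ],
  lines="1,3",
)

```text
time: 15.82
tcp_pos: [0.4821, -0.3288, 0.2545]
tool_rot: [0.0, 0.991, 0.133, 0.001]
```

Run:
```python
from station import r
from h import *
T=tool(r.sense());print(T[:3].round(4));M=T[:3,:3].T
for p in((.4796,-.325,.2512),(.5036,-.4116,.2512)):print((M@(np.array(p)-T[:3,3])).round(4))
```

```text
[[ 9.647e-01  2.632e-01  1.200e-03  4.821e-01]
 [ 2.632e-01 -9.647e-01 -8.000e-04 -3.288e-01]
 [ 9.000e-04  1.100e-03 -1.000e+00  2.545e-01]]
[-0.0015 -0.0043  0.0033]
[-0.0011  0.0855  0.0034]
```

Converted, 0.055 m / 0.3 = 0.1833, 0.003 m / 0.3 = 0.01.

>>> tcp_steps(
  deltas=[
    [[-0.0033, 0.0667, 0.01], 0, 0],
    [[-0.0033, 0.1333, 0.01], 0, 0],
    [[-0.0033, 0.1833, 0.01], 0, 0],
  ],
  lines="1,4",
)

```text
time: 16.2
tcp_pos: [0.496, -0.3834, 0.2503]
tool_rot: [0.0, 0.991, 0.133, -0.0]
contact_force: [0.0, -0.6, -1.0]
```

>>> tcp_steps(
  deltas=[
    [[0, 0.05, 0], 0, 0],
    [[0, 0.1, 0], 0, 0],
    [[0, 0.1, 0], 0, 0],
  ],
  lines="1,4",
)

```text
time: 16.58
tcp_pos: [0.5036, -0.4117, 0.2503]
tool_rot: [-0.0, 0.991, 0.133, -0.0]
contact_force: [0.6, -0.1, -1.3]
```

Run:
```python
from station import r
from h import *
T=tool(r.sense());print(T[:3].round(4));M=T[:3,:3].T
print((M@(np.array((.5036,-.4116,.2271))-T[:3,3])).round(4))
```

```text
[[ 9.648e-01  2.630e-01 -2.000e-04  5.036e-01]
 [ 2.630e-01 -9.648e-01  1.000e-04 -4.117e-01]
 [-2.000e-04 -1.000e-04 -1.000e+00  2.503e-01]]
[ 0.     -0.0001  0.0232]
```

Exactly over the old place, with no contact. Lower until the hook takes the weight, then let go gently.

Converted, 0.0235 m / 0.3 = 0.0783, 0.0225 m / 0.3 = 0.075.

>>> tcp_steps(
  deltas=[
    [[0, 0, 0.04], 0, 0],
    [[0, 0, 0.0633], 0, 0],
    [[0, 0, 0.075], 0, 0],
    [[0, 0, 0.0783], 0, 0],
    [[0, 0, 0.0783], 0, 0],
  ],
  lines="1,4",
)

```text
time: 17.2
tcp_pos: [0.5037, -0.4108, 0.2273]
tool_rot: [0.0, 0.991, 0.133, 0.0]
contact_force: [0.4, 0.6, -1.1]
```

>>> tcp_steps(
  deltas=[
    [[0, 0, 0], 0, 0],
    [[0, 0, 0], 0, 0],
  ],
  squeeze=5,
  lines="1,6",
)

```text
time: 17.45
tcp_pos: [0.5036, -0.4109, 0.2273]
tool_rot: [0.0, 0.991, 0.133, 0.0]
contact_force: [-0.6, -0.3, -1.0]
gripper_width: 0.0142
grasp_force: 5.0
```

>>> tcp_steps(
  deltas=[
    [[0, 0, 0], 0, 0.018],
    [[0, 0, 0], 0, 0.024],
    [[0, 0, 0], 0, 0.03],
    [[0, 0, 0], 0, 0.04],
    [[0, 0, 0], 0, 0.04],
  ],
  lines="1,6",
)

```text
time: 18.08
tcp_pos: [0.5036, -0.4108, 0.2271]
tool_rot: [0.0, 0.991, 0.133, 0.0]
contact_force: [-0.3, 0.4, 0.3]
gripper_width: 0.0392
grasp_force: 0.0
```

Converted, -0.16 m / 0.3 = -0.5333, -0.14 m / 0.3 = -0.4667.

>>> tcp_steps(
  deltas=[
    [[0, 0, -0.1], 0, 0.04],
    [[0, 0, -0.2667], 0, 0.05],
    [[0, 0, -0.4667], 0, 0.05],
    [[0, 0, -0.5333], 0, 0.05],
    [[0, 0, -0.5333], 0, 0.05],
  ],
  lines="1,4",
)

```text
time: 18.7
tcp_pos: [0.5038, -0.411, 0.3885]
tool_rot: [0.001, 0.991, 0.133, 0.001]
contact_force: [-0.3, 0.2, -0.8]
```

>>> tcp_steps(
  deltas=[
    [[-0.1333, -0.1, -0.1], 0, 0.05],
    [[-0.1333, -0.1, -0.1], 0, 0.05],
    [[-0.1333, -0.1, -0.1], 0, 0.05],
  ],
  lines="1,2",
)

```text
time: 19.08
tcp_pos: [0.4571, -0.3924, 0.4156]
```

Run:
```python
from station import r
from h import *
w=grab(r,"wrist");s=grab(r,"side");t=grab(r,"top")
im=w["img"].astype(int)
P=proj(w,[[.503,-.4124,.265]])[0];print("expect px",P)
m=((im[...,2]>205)&(im[...,1]<90)&(im[...,0]<90)).astype(np.uint8)
x,y=P.astype(int);k=np.zeros_like(m);k[max(0,y-90):y+90,x-90:x+90]=m[max(0,y-90):y+90,x-90:x+90]
c=max(cv2.findContours(k,0,2)[0],key=cv2.contourArea);q=cv2.minAreaRect(c);b=cv2.boxPoints(q);b=b[np.argsort(b[:,1])]
p=onz(w,[b[:2].mean(0),b[2:].mean(0)],.265);print(q,p.round(4).tolist(),p.mean(0).round(4),np.linalg.norm(p[0]-p[1]))
h=cv2.cvtColor(s["img"],cv2.COLOR_BGR2HSV);m=np.zeros((480,640),np.uint8);m[110:215,405:475]=(cv2.inRange(h,(0,120,80),(8,255,255))|cv2.inRange(h,(172,120,80),(180,255,255)))[110:215,405:475]
k=max(cv2.findContours(m,0,2)[0],key=cv2.contourArea);print("side stick",cv2.approxPolyDP(k,2.5,True)[:,0].tolist())
print(proj(s,[[.503-.0347,-.4124-.0095,.265],[.503+.0347,-.4124+.0095,.265]]))
light(w,.10,(4,60,20),(28,255,255))
```

```text
expect px [355.72610561 185.93811152]
((352.5869140625, 183.50189208984375), (14.887785911560059, 81.30687713623047), 1.2453643083572388) [[0.5366, -0.4003, 0.265], [0.4701, -0.4186, 0.265]] [ 0.5034 -0.4095  0.265 ] 0.06897874245880066
side stick [[435, 128], [425, 194], [449, 197], [465, 132]]
[[465.51550316 132.82261183]
 [434.67648428 128.90476157]]
blank px [121. 117.] [81. 68.] wing ctr [-0.0643 -0.0019] x [-0.11  -0.104 -0.025 -0.019] y [-0.055 -0.051  0.045  0.053] yaw -5.6
blank px [139.  24.] [81. 65.] wing ctr [ 0.047  -0.0023] x [0.006 0.015 0.079 0.088] y [-0.051 -0.05   0.044  0.048] yaw -2.8
```

The stick hangs where it was, now square to the hook, and both views agree within 1 px at the top edge. Both blanks are in their nests, so I'm handing in.

```bash
python3 -c "
from station import r
print(r.close_job())"
```

```text
the job is handed in; nothing more can be done
None
```

The job is handed in at about 19 s of robot time: the camera checks show both blanks flat, one in each nest, and the push stick back on its hook with the gripper clear.

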